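# Let the shade-net winch back one notch

## Robot

A 6-joint arm with a two-finger parallel gripper is mounted at the origin on the work surface. World frame = base frame: x ahead of the robot, y to its left, z up, the work surface at z = 0. Lengths are in mm, angles in rad, forces in N, time in s.
With the tool pointing down it reaches from about 350 to 975 mm from the base axis. Payload 7.1 kg.
Tool frame: the origin (TCP) lies at the very end of the fingers, on their centre line; the grasp point (between the pads) lies 19 mm behind it (ctrl.grasp_offset is the distance from the TCP to the grasp point, in mm); z points along the fingers, y is the line along which they close (so a half turn about z gives the same grasp; the last joint's range is limited). The gripper opens to 88 mm and grips with 3 to 60 N. Pads are 20 mm wide; open, the fingers measure 115 mm over their backs; the gripper's body (75 mm by 178 mm) begins 61 mm behind the grasp point.
Start: joints at [1.272, 0.423, 1.63, -0, 1.089, -0.019], TCP at [172.57, 600.686, 222.675] pointing down, gripper open.
Joint ranges: [-3, 3], [-0.9, 2.11], [0.09, 2.58], [-1.31, 4.45], [0.11, 2.69], [-2.54, 2.54]. Speed limits (rad/s): [2.39, 2.39, 3.01, 3.14, 3.14, 3.14].

## Interface

Orientations are given as a rotation vector (axis times angle).
In Python, from workcell import ctrl, viewer, ticket, models gives the robot as it stands.
- The arm moves only by the tool play_rows, never from a script. Its arguments are lists of equal length, an entry for each row: "dp": the shift along the world's x, y, z in mm, a list of three; "yaw": the turn about the world's z in degrees. In form: {"dp": [[tx, ty, tz], ...], "yaw": [yaw, ...]}. A call has 1 to 8 rows; each row shifts and turns the commanded pose from where the row before left it; what a row does not reach is not made up. A row lasts 1/12 s, in which the tool goes at most 41.7 mm and 7.16 degrees, less where a joint would pass 70% of its speed; a pose out of reach is approached as far as the arm can. A call is refused whole if a number of a shift passes 41.7 or a number of a turn 7.16, either way. A call with a gripper value outside its range is refused whole. "gripper" is the closure, from 0 (fully open) to 1 (shut), set as the call begins (left out, the last holds). The fingers move at their own pace and stop on an object; the grip force is fixed at half the most. Time passes only in rows, so rows that do not move let the fingers close. It gives the time, the measured TCP pose, the force, the opening and the grip force at its end, in the units of the state.
- ctrl.get_obs(): the state, without advancing time (a new reading comes with each control period).
- viewer.get_image(name): name is "side" or "top"; returns a dict with "pixels" (420x560x3 uint8, red, green, blue), "range_z" (420x560 float32, mm along the optical axis (not along the pixel's ray), 0 where there is no reading), "fx", "fy", "cx", "cy" (pixels), "T" (4x4, takes a point from camera to world coordinates). Camera axes: x right, y up, looking along -z (the intrinsics and any distortion apply to the point x, -y, -z); pixel columns grow to the right and rows downward; lengths in mm; the calibration is good to about 2 mm. A picture is of the moment at which its call begins.
- ticket.close_job(): hands the job in; it is judged then, once.
Trained networks look in a picture, given as the dict that the camera call returned (one of the last four; its "shot" number tells which), for a name from the list of things; names that differ only in an ending like _2 or _b are one class to them, and where a whole thing is asked for, a point or a joint stands for the part that bears it (a point fixed in the world has none). Each returns a list of dicts, best first, with "conf" (0 to 1); they miss things now and then, are a little off and sometimes report something else, mostly with a low value. They report only what shows in the picture. A call takes as long as a camera call.
- models.look_for(picture, name): "bbox" ([centre column, centre row, width, height] in pixels, round what is visible of it).
- models.landmark_of(picture, name): "location" ([column, row] in pixels: a listed point, or the origin of a listed thing).
The state is a dict: "t": time; "qpos": joint angles; "qvel": joint speeds; "joint_torque": joint torques, N m; "ee_pos": TCP position; "orientation": TCP orientation; "ft_force": force on the tool from outside, world axes, zero at the start; "moment": the same for the moment, N m; "width": finger opening in mm; "grasp_force": force on a finger pad.
Only numpy, scipy, OpenCV 4.12 (cv2) and the standard library are available. Lean on these libraries where they do the work, as an engineer would, in place of code of your own. Each camera call takes 0.05 s, during which the arm holds its last target. There are 200 camera calls.

## Task

The hand winch of the stall's shade net stands on the counter without its rope: let it back by exactly one notch, so that the rope clamp on the bare drum comes to the top. With a fingertip, lift the pawl out of the ratchet wheel and throw it over until it rests back on its stop by itself, then push a spoke of the hand wheel so that the top of the wheel turns towards the pawl's side, by one notch and no farther, and last tip the pawl over again so that it drops right down into the notch. Only push with the fingertips, gently: grasp and lift nothing, and leave the goods and tools around the winch where they are.

Things in the scene. Friction and masses are not known exactly. Their poses are not given: they have to be found in the camera images.
- winch: Hand winch of bare steel, bolted to the counter (fixed), about 270 mm long (its x), 225 mm wide (its y), 285 mm high over the hand wheel. Origin on the counter under the middle of the shaft; z up; the shaft runs along its y axis, 150 mm above the counter. Two 6 mm side plates at y = +47 and -47 mm, up to 186 mm high, hold the bare drum. Ratchet wheel at the +y end, hand wheel at the -y end.
- ratchet_centre (a point): Centre of the outer face of the dark ratchet wheel, on the shaft axis (winch y = 70 mm). The wheel is 12 mm thick, of 78 mm radius, with 12 teeth 13 mm deep: one notch is 30 degrees (0.524 rad). The pawl leans on it from the winch's +x side, in the same plane.
- hub_centre (a point): Centre of the hand wheel's hub, on the shaft axis (winch y = -88 mm), 150 mm above the counter. Four round spokes, 16 mm thick, stand out from it 90 degrees apart in this plane, each with a 25 mm ball knob whose centre is 121 mm from the axis. This plane is 38 mm clear of the side plate.
- winch_wheel (a joint): Angle (rad) of drum, ratchet wheel and hand wheel, which turn as one, about the winch's +y axis. It grows backward (letting off): the top moves to the winch's +x. At 0 a tooth bears on the seated pawl, which lets the wheel turn forward (falling) but not backward; with the pawl in the next notch that happens at 0.524. Starts at -0.07 to -0.01. Friction (2 to 3 N at a knob) keeps it where it is left.
- winch_pawl (a joint): Angle (rad) of the pawl about its pivot, about the winch's +y axis: 0 at the bottom of a notch, 1.21 thrown back on its stop. Only its weight (about 0.26 kg) moves it: below about 0.5 it falls onto the wheel, above about 0.75 onto the stop, and stays there. Moving it takes 1 to 4 N at its bar. With the nose up on a tooth's flank it reads 0.03 to 0.19, on a tooth's tip 0.2.
- pawl_bar (a point): Middle of the pawl's finger bar: round steel, 12 mm thick, standing out from the pawl along the winch's +y, free at y = 70 to 115 mm (this point at 95), with a 16 mm ball end. It swings 75 mm from pawl_pivot: seated 32 degrees to the winch's -x side of straight up (205 mm high), thrown back 37 degrees to the +x side (201 mm high). All round and below it is free at y = 80 mm and beyond.
- pawl_pivot (a point): Point on the pawl's pivot axis (parallel to the winch's y) at winch x = 110 mm, y = 95 mm, 142 mm above the counter, in line with pawl_bar. The pivot bolt itself ends at y = 78 mm.
- spoke_knob (a point): Centre of the 25 mm black ball knob on the spoke that stands nearly upright, 121 mm from the shaft axis, winch y = -88 mm. With the wheel joint at 0 this spoke leans 12 degrees to the winch's -x side; one notch backward brings it to 18 degrees on the +x side.
- goblet: Turned wooden goblet, 68 mm wide, 112 mm high, loose near the winch; leave it. Origin under its foot.
- pomegranate: Ceramic pomegranate ornament, 74 mm wide, 80 mm high, loose; leave it. Origin under its foot.
- wood_bowl: Dark wooden bowl, 124 mm wide, 48 mm high, loose; leave it. Origin under its foot.
- bead_jar: Wooden jar with a lid, 68 mm wide, 88 mm high, loose; leave it. Origin under its foot.
- gift_box: Cardboard gift box, 75 x 75 x 55 mm, loose; leave it. Origin under its middle.
- spanner: Steel spanner lying flat, loose; leave it. Origin under its middle.
- shackle: Steel D-shackle lying flat, about 50 x 46 mm, 10 mm thick, loose; leave it. Origin under its middle.

How it is judged:
By the outcome, as a careful person would: the job done as asked, in the order asked, and still so for the second after the job is handed in, with the robot touching nothing.
It also fails if it takes over 64 s, if anything falls off the work surface, if the arm or the gripper's body presses on something with over 40 N, if the wrist force passes 120 N, or if a joint passes its speed limit or range.

## Working session

There is one attempt and no reset: what is moved stays moved. The work goes in short steps, Python scripts to look and compute and a tool call to move; the robot and the scene stay as the last step left them, time stands still between calls to the robot, and variables do not carry over. Pictures are saved under pics/ and viewed, at most 10 in all, crops included, and the job is handed in when it is done.

Besides the shell and the picture viewer there is one more tool, called after "Call:" as name(argument=value, ...) on one line, values as JSON. play_rows: Moves the arm, as the interface text tells. Its arguments: {"type":"object","properties":{"dp":{"type":"array"},"yaw":{"type":"array"},"gripper":{"type":"number"}},"required":["dp","yaw"]}

```bash
mkdir -p pics; cat > h.py <<'E'
import numpy as np, cv2
from workcell import ctrl, viewer, ticket, models
def px2w(p,c,r,dz=0):
    c0,r0=int(round(c)),int(round(r))
    w=p["range_z"][max(r0-1,0):r0+2,max(c0-1,0):c0+2]; w=w[w>0]
    d=np.median(w)+dz if w.size else np.nan
    return (p["T"]@np.array([(c-p["cx"])/p["fx"]*d,-(r-p["cy"])/p["fy"]*d,-d,1]))[:3]
def w2px(p,X):
    q=np.linalg.inv(p["T"])@np.append(X,1)
    return np.array([p["cx"]+p["fx"]*q[0]/-q[2], p["cy"]-p["fy"]*q[1]/-q[2]])
E
cat > look.py <<'E'
from h import *
import sys
o=ctrl.get_obs(); print(o["t"],o["ee_pos"],o["orientation"],o["ft_force"],o["width"])
for n in ("side","top"):
    p=viewer.get_image(n); cv2.imwrite(f"pics/{n}{sys.argv[1]}.png",p["pixels"][:,:,::-1])
    print(n,{k:p[k] for k in p if k not in("pixels","range_z","T")}); print(p["T"].round(3).tolist())
    for k in "ratchet_centre hub_centre pawl_bar pawl_pivot spoke_knob winch goblet pomegranate wood_bowl bead_jar gift_box spanner shackle".split():
        for l in models.landmark_of(p,k)[:1]:
            print(k,round(l["conf"],2),np.round(l["location"],1),px2w(p,*l["location"]).round(0))
E
python3 look.py 0
```

```text
0.0 [172.42739817 600.17702233 221.94269081] [-4.38020636e-01 -3.11069384e+00  2.28561835e-03] [-0.04154595 -0.51758654 -0.5996252 ] 87.84489188946385
side {'fx': 458.78472339021334, 'fy': 458.78472339021334, 'cx': 275.17914069230625, 'cy': 203.16020094080295, 'shot': 1}
[[-0.9, 0.326, -0.289, 277.84], [-0.435, -0.655, 0.617, 682.926], [0.012, 0.682, 0.732, 1002.277], [0.0, 0.0, 0.0, 1.0]]
ratchet_centre 0.7 [273.  270.5] [527. 156. 158.]
hub_centre 0.85 [308.4 221.8] [509.   0. 170.]
pawl_bar 0.72 [310.6 220.5] [505.  -4. 173.]
pawl_pivot 0.71 [228.7 259.9] [672. 111.  54.]
spoke_knob 0.82 [325.4 194.1] [477.  -4. 276.]
winch 0.61 [289.8 284.8] [488. 148. 116.]
goblet 0.78 [249.3 213.7] [718. -82.  13.]
pomegranate 0.79 [323.3 231.7] [471.  -7. 146.]
wood_bowl 0.97 [292.3 194.3] [ 641. -214.    6.]
bead_jar 0.72 [244.6 249.8] [591. 166. 208.]
gift_box 0.8 [203.5 250.9] [744. 115.  54.]
spanner 0.77 [227.8 378.7] [536. 360.   5.]
shackle 0.74 [244.3 325. ] [567. 228.  -0.]
top {'fx': 517.5671839736667, 'fy': 517.5671839736667, 'cx': 280.5141415383154, 'cy': 218.2333533790961, 'shot': 2}
[[-0.012, 0.983, -0.184, 370.908], [-1.0, -0.011, 0.007, -2.136], [0.005, 0.184, 0.983, 1378.567], [0.0, 0.0, 0.0, 1.0]]
ratchet_centre 0.6 [213.4 251.4] [513. 141. 227.]
pawl_bar 0.67 [203.1 217. ] [595. 168. 210.]
pawl_pivot 0.63 [210.3 204.5] [669. 179.  -0.]
spoke_knob 0.9 [281.1 264.3] [477. -10. 280.]
winch 0.72 [247.7 255.1] [509.  67. 183.]
goblet 0.9 [305.6 183.7] [697. -75. 109.]
pomegranate 0.59 [321.2 260.3] [ 505. -112.   79.]
wood_bowl 0.59 [354.2 215.8] [ 632. -211.    8.]
bead_jar 0.81 [173.6 202. ] [658. 261.  86.]
gift_box 0.91 [245.6 166.9] [758.  80.  56.]
spanner 0.76 [150.  252.2] [540. 338.   0.]
shackle 0.71 [191.2 242.1] [566. 229.   0.]
```

View pics/side0.png

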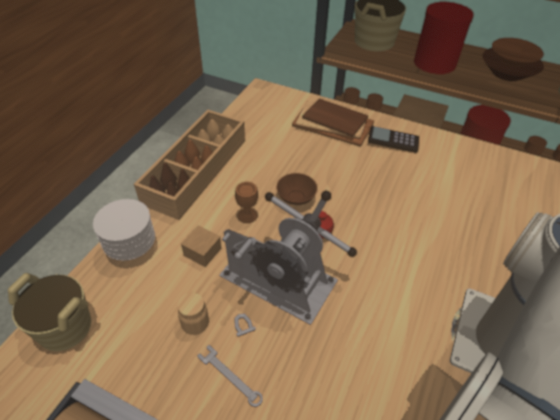

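View pics/top0.png

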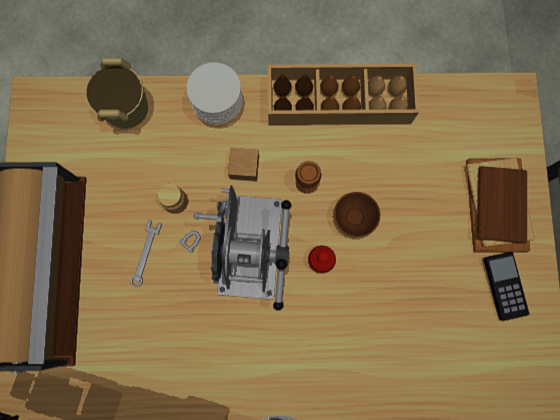

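The side picture shows the winch at about (290,250), with its wheel at the far side. The top picture shows the pawl bar at about (207,217) and knobs at about (286,205), (281,264) and (278,306). I'll zoom in on both.

```bash
python3 - <<'E'
import cv2
a=cv2.imread("pics/side0.png")[180:325,205:365]; b=cv2.imread("pics/top0.png")[175:320,180:300]
cv2.imwrite("pics/c1.png",cv2.resize(a,None,fx=4,fy=4,interpolation=cv2.INTER_CUBIC)); cv2.imwrite("pics/c2.png",cv2.resize(b,None,fx=4,fy=4,interpolation=cv2.INTER_CUBIC))
E
```

```text
(no output)
```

View pics/c1.png

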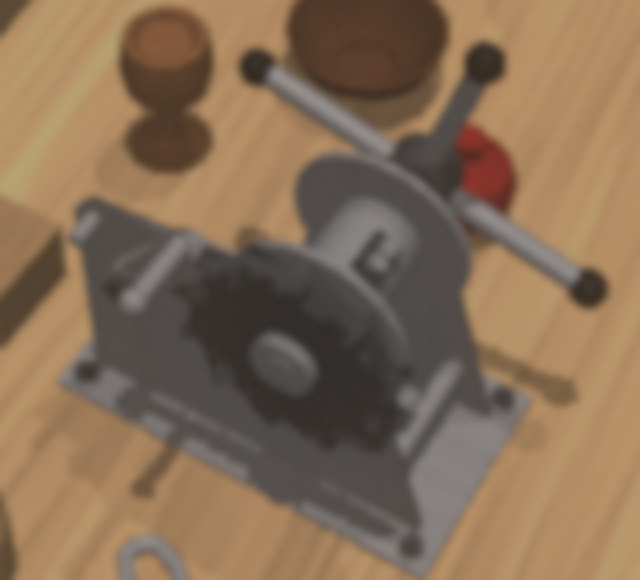

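View pics/c2.png

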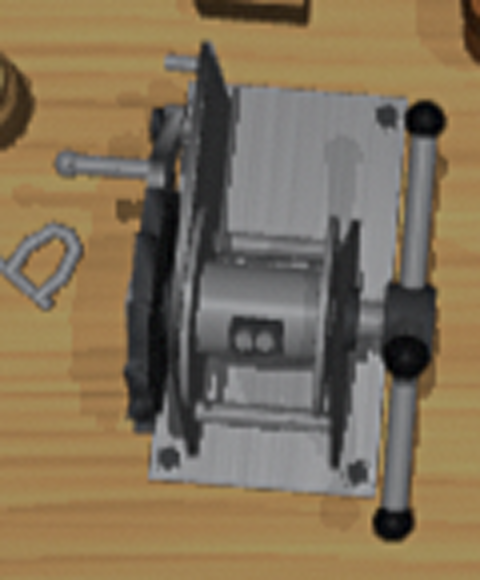

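```bash
cat > fit.py <<'E'
from h import *
from scipy.optimize import least_squares
def pts(v,pawl=None):
    X,Y,ps,th,yb,pw=v
    L=[]
    for a0 in (90,0,-90):   # +x,top,-x knob
        a=np.radians(-12+a0)+th; L.append([121*np.sin(a),-88,150+121*np.cos(a)])
    a=np.radians(-32)+pw; L.append([110+75*np.sin(a),yb,142+75*np.cos(a)])
    c,s=np.cos(ps),np.sin(ps)
    return [np.array([X+c*x-s*y,Y+s*x+c*y,z]) for x,y,z in L]
S={"side":[(269.25,196.75),(326.25,195.75),(352,252),(238.25,254.25)],"top":[(286.25,204.75),(281.25,263.75),(278.5,305.75),(196.5,215.75)]}
P={n:viewer.get_image(n) for n in S}
def f(v): return np.concatenate([(w2px(P[n],q)-o) for n in S for q,o in zip(pts(v),S[n])]+[[v[5]*10]])
r=least_squares(f,[515,70,0,-.04,117,0],x_scale=[10,10,.1,.1,10,.1])
print(r.x.round(3)); print(r.fun.round(1))
for q in pts(r.x): print(q.round(0))
X,Y,ps=r.x[:3]; c,s=np.cos(ps),np.sin(ps)
print("ratchet",X-s*70,Y+c*70,"bar",[X+c*70.3-s*95,Y+s*70.3+c*95,205.6],"pivot",[X+c*110-s*95,Y+s*110+c*95])
print("orthonormal R tool", cv2.Rodrigues(ctrl.get_obs()["orientation"])[0].round(2).tolist())
E
python3 fit.py
```

```text
[ 5.17210e+02  7.46430e+01 -9.00000e-02 -5.50000e-02  1.14509e+02
  1.20000e-02]
[-0.2 -0.3 -0.4 -0.6 -0.2 -0.6 -0.3  0.4 -0.3  0.6 -0.   0.7 -0.4  0.
  0.5  0.   0.1]
[626. -23. 182.]
[478. -10. 267.]
[393.  -3. 118.]
[598. 182. 206.]
ratchet 523.5003763880127 144.3596031080851 bar [np.float64(595.7625383467049), np.float64(162.94104409245818), 205.6] pivot [np.float64(635.3019154017056), np.float64(159.37345918071696)]
orthonormal R tool [[-0.96, 0.28, -0.0], [0.28, 0.96, -0.0], [0.0, -0.0, -1.0]]
```

Call:
play_rows(dp=[[0, 0, 35], [0, 0, 35], [25, -28, 0], [25, -28, 0], [25, -28, 0], [25, -28, 0], [25, -28, 0], [25, -28, 0]], yaw=[0, 0, 2, 2, 2, 2, 2, 1], gripper=1)

```text
t: 2.17
ee_pos: [323.4, 431.3, 292.9]
orientation: [0.134, 3.138, 0.001]
ft_force: [-0.7, -0.0, -0.4]
width: 38.1
grasp_force: 0.0
```

Call:
play_rows(dp=[[25, -28, 0], [25, -28, 0], [25, -28, 0], [25, -28, 0], [25, -28, 0], [25, -28, 0], [25, -28, 0], [25, -28, 0]], yaw=[0, 0, 0, 0, 0, 0, 0, 0])

```text
t: 2.83
ee_pos: [523.6, 207.1, 292.9]
orientation: [0.138, 3.138, 0.0]
ft_force: [0.6, 1.1, -0.2]
width: 0.5
grasp_force: 0.0
```

Call:
play_rows(dp=[[20, -20, 0], [20, -20, 0], [0, 0, -30], [0, 0, -30], [0, 0, -25], [0, 0, -15], [0, 0, 0], [0, 0, 0]], yaw=[0, 0, 0, 0, 0, 0, 0, 0])

```text
t: 3.5
ee_pos: [562.3, 168.6, 192.3]
orientation: [-0.138, -3.137, 0.001]
ft_force: [0.6, -0.4, 0.4]
width: 0.5
grasp_force: 0.0
```

Call:
play_rows(dp=[[4, 0, 0], [4, 0, 0], [4, 0, 0], [4, 0, 0], [4, 0, 0], [4, 0, 0], [0, 0, 0]], yaw=[0, 0, 0, 0, 0, 0, 0])

```text
t: 4.08
ee_pos: [587.4, 168.7, 192.9]
orientation: [0.138, 3.138, 0.0]
ft_force: [0.0, 0.2, 0.8]
width: 0.4
grasp_force: 0.3
```

```bash
python3 - <<'E'
from h import *
o=ctrl.get_obs(); print(o["t"],o["ee_pos"],o["ft_force"])
a=viewer.get_image("side")["pixels"][150:325,180:380,::-1]; b=viewer.get_image("top")["pixels"][150:325,140:300,::-1]
cv2.imwrite("pics/d1.png",np.hstack([cv2.resize(x,None,fx=2.2,fy=2.2,interpolation=cv2.INTER_CUBIC) for x in (a,b)]))
E
```

```text
4.0833 [587.4356232  168.74322532 192.87514443] [0.0436675  0.24005988 0.81300118]
```

View pics/d1.png

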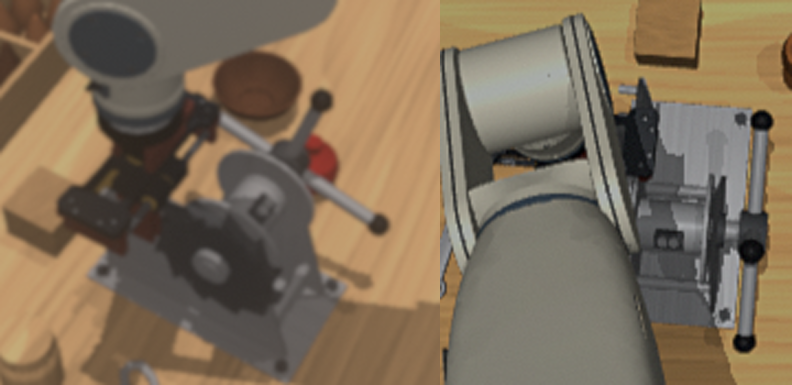

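The arm hides the pawl in both views (the gripper body is at about (130,170) in the left half). The wheel hasn't moved and the force is small, so I'll keep pushing.

Call:
play_rows(dp=[[5, 0, 0], [5, -1, 0], [5, 0, 0], [5, -1, 0], [5, 0, 0], [5, -1, 0], [5, 0, 0], [5, -1, 0]], yaw=[0, 0, 0, 0, 0, 0, 0, 0])

```text
t: 4.85
ee_pos: [627.2, 164.7, 192.6]
orientation: [0.138, 3.138, 0.0]
ft_force: [-0.0, 0.2, -0.4]
width: 0.7
grasp_force: 0.1
```

Call:
play_rows(dp=[[4, 0, 0], [4, -1, 0], [4, 0, 0], [4, 0, 0], [4, -1, 0], [4, 0, 0], [0, 0, 0], [0, 0, 0]], yaw=[0, 0, 0, 0, 0, 0, 0, 0])

```text
t: 5.52
ee_pos: [650.7, 162.6, 192.6]
orientation: [-0.138, -3.138, -0.0]
ft_force: [0.2, 0.2, 0.0]
width: 0.6
grasp_force: 0.0
```

Call:
play_rows(dp=[[-10, 0, 0], [-15, 0, 0], [-15, 0, 20], [-15, 0, 30], [-15, 0, 40], [-15, -10, 20], [0, -30, 0], [0, -30, 0]], yaw=[0, 0, 0, 0, 0, 0, 0, 0])

```text
t: 6.18
ee_pos: [565.0, 93.1, 303.9]
orientation: [0.133, 3.135, 0.001]
ft_force: [-0.1, -0.8, 0.3]
width: 0.2
grasp_force: 0.0
```

Call:
play_rows(dp=[[-15, -5, 25], [-30, -10, 0], [-35, -10, 0], [-30, -10, 0], [-20, -30, 0], [0, -34, 0], [0, 0, 0]], yaw=[0, 0, 0, 0, 0, 0, 0])

```text
t: 6.77
ee_pos: [433.8, -9.5, 326.9]
orientation: [0.141, 3.138, -0.003]
ft_force: [0.0, 0.7, 0.3]
width: 0.4
grasp_force: 0.0
```

```bash
cat > two.py <<'E'
from h import *
import sys
o=ctrl.get_obs(); print(o["t"],o["ee_pos"],o["ft_force"])
V=[np.array([517.2,74.64,-.09])]
a=viewer.get_image("side")["pixels"][170:330,200:370,::-1]; b=viewer.get_image("top")["pixels"][170:330,170:310,::-1]
cv2.imwrite(f"pics/{sys.argv[1]}.png",np.hstack([cv2.resize(x,None,fx=2.5,fy=2.5,interpolation=cv2.INTER_CUBIC) for x in (a,b)]))
E
python3 two.py e1
```

```text
6.7667 [433.77307402  -9.54448545 326.88789256] [0.0413443  0.66858513 0.33413008]
```

View pics/e1.png

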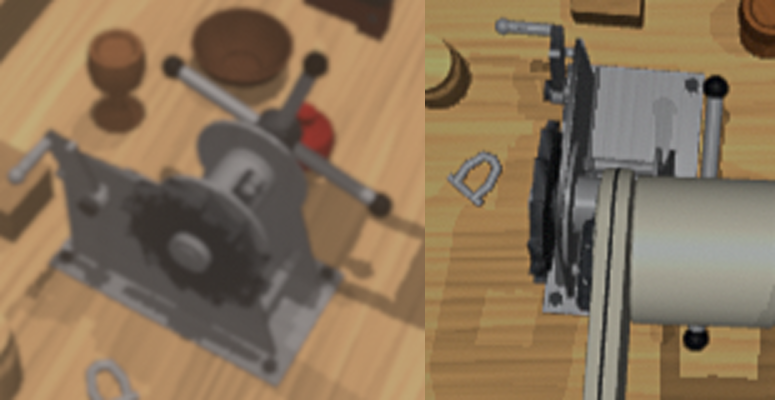

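The top picture shows the pawl bar end at about (500,27), thrown back, and the wheel hasn't moved (side knob still at (173,66)). Next I'll lower beside the upright knob and push it.

Call:
play_rows(dp=[[0, 3, -25], [0, 0, -25], [0, 0, -22], [6, 0, 0], [4, -1, 0], [4, 0, 0], [4, 0, 0], [0, 0, 0]], yaw=[0, 0, 0, 0, 0, 0, 0, 0])

```text
t: 7.53
ee_pos: [455.6, -4.1, 255.9]
orientation: [0.137, 3.136, 0.0]
ft_force: [0.0, 0.9, -0.3]
width: 0.7
grasp_force: 0.0
```

Call:
play_rows(dp=[[4, 0, 0], [4, -1, 0], [4, 0, 0], [4, 0, 0], [4, -1, 0], [4, 0, 0], [4, 0, 0], [0, 0, 0]], yaw=[0, 0, 0, 0, 0, 0, 0, 0])

```text
t: 8.2
ee_pos: [483.0, -6.4, 254.6]
orientation: [0.138, 3.138, -0.0]
ft_force: [-0.6, 0.6, 0.9]
width: 0.7
grasp_force: 0.0
```

Call:
play_rows(dp=[[4, 0, 0], [4, -1, 0], [4, 0, 0], [4, 0, 0], [4, -1, 0], [3, 0, 0], [0, 0, 0], [0, 0, 0]], yaw=[0, 0, 0, 0, 0, 0, 0, 0])

```text
t: 8.87
ee_pos: [505.5, -8.4, 254.7]
orientation: [0.138, 3.138, -0.0]
ft_force: [-0.4, 0.1, 0.3]
width: 0.4
grasp_force: 0.0
```

```bash
cat > th.py <<'E'
from h import *
import sys
X,Y,ps=517.21,74.643,-.09; c,s=np.cos(ps),np.sin(ps)
o=ctrl.get_obs(); d=o["ee_pos"]-[X,Y,0]; print(o["t"],"winch xyz",[round(c*d[0]+s*d[1],1),round(c*d[1]-s*d[0],1),round(d[2],1)],o["ft_force"].round(1))
def kn(th,a0):
    a=np.radians(-12+a0)+th; x,y,z=121*np.sin(a),-88,150+121*np.cos(a); return np.array([X+c*x-s*y,Y+s*x+c*y,z])
for n in("side","top"):
    p=viewer.get_image(n); g=cv2.GaussianBlur(p["pixels"].max(2).astype(np.float32),(0,0),1.2)
    # darkest-blob score of each knob along its circle
    for a0 in (90,0,-90):
        T=np.arange(-.15,.75,.005); v=[]
        for t in T:
            u=w2px(p,kn(t,a0)); v.append(cv2.remap(g,np.float32([[u[0]+i] for i in (-2,0,2) for j in (-2,0,2)]),np.float32([[u[1]+j] for i in (-2,0,2) for j in (-2,0,2)]),1).mean())
        v=np.array(v); m=v<v.min()+8; print(n,a0,"theta %.3f (%.3f..%.3f) dark %.0f"%(T[m].mean(),T[m].min(),T[m].max(),v.min()))
E
python3 th.py; python3 two.py f1
```

```text
8.8667 winch xyz [np.float64(-4.2), np.float64(-83.7), np.float64(254.7)] [-0.4  0.1  0.3]
side 90 theta 0.358 (0.315..0.400) dark 81
side 0 theta 0.423 (0.160..0.685) dark 59
side -90 theta 0.355 (0.315..0.395) dark 67
top 90 theta 0.083 (-0.150..0.315) dark 119
top 0 theta -0.032 (-0.065..0.000) dark 48
top -90 theta 0.393 (-0.150..0.645) dark 86
8.9667 [505.26100608  -8.32636145 254.74480443] [ 0.267384    0.17734683 -0.01436645]
```

View pics/f1.png

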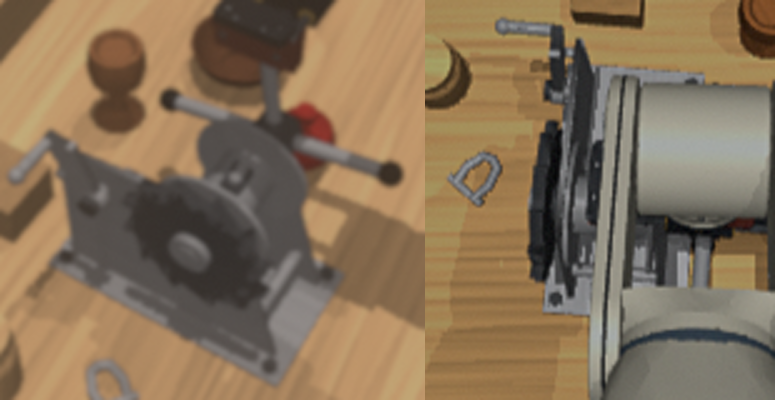

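The side view puts the knobs at (171,99) and (391,173), a wheel angle of about 0.356, with the pawl still on its stop. About 14 mm more to go.

Call:
play_rows(dp=[[3, 0, 0], [3, -1, 0], [3, 0, 0], [2, 0, 0], [2, 0, 0], [0, 0, 0], [0, 0, 0]], yaw=[0, 0, 0, 0, 0, 0, 0])

```text
t: 9.65
ee_pos: [518.1, -9.3, 254.6]
orientation: [0.138, 3.139, -0.0]
ft_force: [-1.8, 0.2, -1.6]
width: 0.5
grasp_force: 0.9
```

```bash
python3 th.py
```

```text
9.65 winch xyz [np.float64(8.4), np.float64(-83.5), np.float64(254.6)] [-1.8  0.2 -1.6]
side 90 theta 0.463 (0.425..0.500) dark 84
side 0 theta 0.485 (0.250..0.720) dark 61
side -90 theta 0.460 (0.420..0.500) dark 67
top 90 theta 0.110 (-0.150..0.370) dark 150
top 0 theta 0.068 (0.025..0.110) dark 29
top -90 theta 0.298 (-0.150..0.745) dark 124
```

Call:
play_rows(dp=[[1, 0, 0], [1, 0, 0], [0, 0, 0], [-10, 0, 0], [-25, 3, 0], [-25, 3, 20], [-20, 0, 35], [-10, 0, 20]], yaw=[0, 0, 0, 0, 0, 0, 0, 0])

```text
t: 10.42
ee_pos: [428.4, -3.2, 332.1]
orientation: [0.137, 3.136, 0.0]
ft_force: [1.3, 0.4, 0.8]
width: 0.5
grasp_force: 0.0
```

```bash
python3 th.py
```

```text
10.4167 winch xyz [np.float64(-81.4), np.float64(-85.5), np.float64(332.1)] [1.3 0.4 0.8]
side 90 theta 0.478 (0.435..0.520) dark 84
side 0 theta 0.480 (0.400..0.560) dark 60
side -90 theta 0.478 (0.435..0.520) dark 69
top 90 theta 0.405 (0.345..0.465) dark 36
top 0 theta 0.488 (0.435..0.540) dark 21
top -90 theta 0.190 (-0.100..0.480) dark 55
```

Call:
play_rows(dp=[[30, 20, 0], [35, 20, 0], [35, 20, 0], [35, 20, 0], [35, 20, 0], [35, 20, 0], [35, 20, 0], [35, 19, 0]], yaw=[0, 0, 0, 0, 0, 0, 0, 0])

```text
t: 11.18
ee_pos: [706.7, 157.1, 328.0]
orientation: [-0.137, -3.138, -0.0]
ft_force: [0.8, 0.0, 1.3]
width: 0.5
grasp_force: 0.0
```

Call:
play_rows(dp=[[10, 0, 0], [0, 0, -30], [0, 0, -35], [0, 0, -35], [0, 0, -25], [0, 0, -17], [0, 0, 0], [0, 0, 0]], yaw=[0, 0, 0, 0, 0, 0, 0, 0])

```text
t: 11.85
ee_pos: [714.5, 155.6, 185.8]
orientation: [-0.138, -3.136, 0.001]
ft_force: [0.1, 0.2, 1.0]
width: 0.5
grasp_force: 0.0
```

```bash
python3 th.py
```

```text
11.85 winch xyz [np.float64(189.2), np.float64(98.4), np.float64(185.8)] [0.1 0.2 1. ]
side 90 theta 0.480 (0.440..0.520) dark 84
side 0 theta 0.483 (0.400..0.565) dark 62
side -90 theta 0.478 (0.435..0.520) dark 70
top 90 theta 0.405 (0.345..0.465) dark 38
top 0 theta 0.488 (0.435..0.540) dark 21
top -90 theta 0.270 (-0.150..0.615) dark 15
```

Call:
play_rows(dp=[[-6, 0, 0], [-6, 1, 0], [-5, 0, 0], [-5, 1, 0], [-5, 0, 0], [-5, 1, 0], [-5, 0, 0], [-5, 1, 0]], yaw=[0, 0, 0, 0, 0, 0, 0, 0])

```text
t: 12.62
ee_pos: [672.1, 159.7, 187.6]
orientation: [-0.138, -3.138, 0.0]
ft_force: [0.6, 0.7, -0.1]
width: 0.5
grasp_force: 0.3
```

Call:
play_rows(dp=[[-5, 0, 0], [-5, 1, 0], [-5, 0, 0], [-5, 1, 0], [-5, 0, 0], [-5, 1, 0], [-5, 0, 0], [-5, 1, 0]], yaw=[0, 0, 0, 0, 0, 0, 0, 0])

```text
t: 13.28
ee_pos: [632.4, 163.6, 187.7]
orientation: [-0.138, -3.138, 0.0]
ft_force: [-0.2, 0.3, 0.3]
width: 0.3
grasp_force: 0.0
```

Call:
play_rows(dp=[[-4, 0, 0], [-4, 1, 0], [-3, 0, 0], [0, 0, 0], [0, 0, 0], [0, 0, 0]], yaw=[0, 0, 0, 0, 0, 0])

```text
t: 13.78
ee_pos: [622.2, 164.7, 187.8]
orientation: [0.138, 3.138, 0.0]
ft_force: [1.2, -0.1, 0.2]
width: 0.4
grasp_force: 0.0
```

Call:
play_rows(dp=[[10, 0, 0], [25, 0, 0], [30, 0, 0], [20, 0, 25], [0, 0, 35], [0, 0, 40], [0, 0, 30], [0, 0, 0]], yaw=[0, 0, 0, 0, 0, 0, 0, 0])

```text
t: 14.45
ee_pos: [711.0, 165.2, 326.1]
orientation: [0.138, 3.126, 0.005]
ft_force: [-0.4, -0.4, 1.1]
width: 0.7
grasp_force: 0.0
```

Call:
play_rows(dp=[[-20, 30, 0], [-20, 35, 0], [-20, 35, 0], [-20, 35, 0], [-20, 35, 0], [-20, 35, 0], [-20, 35, 0], [0, 0, 0]], yaw=[0, 0, 0, 0, 0, 0, 0, 0])

```text
t: 15.12
ee_pos: [563.7, 410.7, 317.2]
orientation: [-0.129, -3.138, -0.003]
ft_force: [-0.9, -0.2, 0.1]
width: 0.5
grasp_force: 0.0
```

```bash
python3 th.py; python3 two.py g1
```

```text
15.1167 winch xyz [np.float64(16.1), np.float64(338.9), np.float64(317.2)] [-0.9 -0.2  0.1]
side 90 theta 0.228 (-0.150..0.605) dark 107
side 0 theta 0.230 (0.185..0.275) dark 93
side -90 theta 0.478 (0.435..0.520) dark 71
top 90 theta 0.405 (0.345..0.465) dark 38
top 0 theta 0.488 (0.435..0.540) dark 21
top -90 theta 0.283 (-0.150..0.615) dark 23
15.2167 [566.4765501  406.14034337 317.13688829] [-0.12277903  0.06380797 -0.15484532]
```

View pics/g1.png

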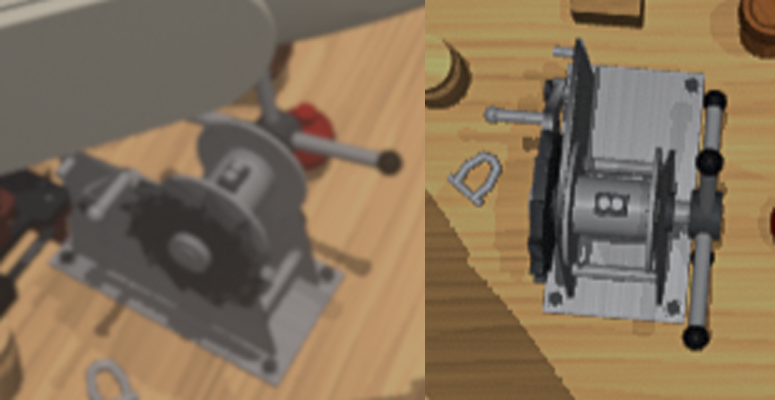

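The top view shows the bar end at (491,116), its starting seated position. The wheel angle reads 0.48, the clamp is on top and the arm is clear, so I'm handing in.

```bash
python3 -c "
from workcell import ticket; print(ticket.close_job())"
```

```text
the job is handed in; nothing more can be done
None
```

The winch is let back one notch: the wheel reads about 0.48 rad, the rope clamp is on top, and the pawl is seated in the new notch. The job took about 15 s and is handed in; no verdict came back.

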